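# Tip the tea brick down to the fence

### The arm

A 6-joint arm with a two-finger parallel gripper is mounted at the origin on the work surface. World frame = base frame: x ahead of the robot, y to its left, z up, the work surface at z = 0. Lengths are in mm, angles in rad, forces in N, time in s.
With the tool pointing down it reaches from about 400 to 925 mm from the base axis. Payload 12.5 kg.
Tool frame: the origin (TCP) lies at the very end of the fingers, on their centre line; the grasp point (between the pads) lies 19 mm behind it; z points along the fingers, y is the line along which they close (so a half turn about z gives the same grasp; the last joint's range is limited). The gripper opens to 95 mm and grips with 3 to 60 N. Pads are 20 mm wide; open, the fingers measure 119 mm over their backs; the gripper's body (75 mm by 180 mm) begins 59 mm behind the grasp point.
Start: joints at [1.054, 0.491, 1.559, -0, 1.092, -0.106], TCP at [249.575, 573.026, 214.661] pointing down, gripper open.
Joint ranges: [-3.1, 3.1], [-0.84, 2.19], [0.05, 2.79], [-1.13, 4.28], [0.06, 2.93], [-2.69, 2.69]. Speed limits (rad/s): [2.22, 2.22, 2.79, 3.14, 3.14, 3.14].

### API

Orientations are given as [roll, pitch, yaw] about the fixed x, y, z axes, in that order (R = Rz(yaw) Ry(pitch) Rx(roll)).
In Python, from cell import state, imaging, env, spot_in, mark_of gives the robot as it stands. The module is installed in compiled form; this text tells all that it offers.
- The arm moves only by the tool step_arm, never from a script. Its argument "increments" is a list of rows, each an object with "slide": the shift along the tool's x, y, z in m, a list of three; "roll": the turn about the tool's z in rad. A call has 1 to 5 rows; each row is the pose to reach, as a shift and turn from the pose commanded when the call began, along the tool's axes at that moment; what a row does not reach only later rows make up. A row lasts 1/8 s, in which the tool goes at most 62.5 mm and 10.7 degrees, less where a joint would pass 70% of its speed; a pose out of reach is approached as far as the arm can. A call with a gripper value outside its range is refused whole. "fingers" is the opening, from 0 (shut) to 1 (fully open), set as the call begins (left out, the last holds). The fingers move at their own pace and stop on an object; the grip force is fixed at half the most. Time passes only in rows, so rows that repeat a pose let the fingers close. It gives the time, the measured TCP pose, the force, the opening and the grip force at its end, in the units of the state.
- state(): the state, without advancing time (a new reading comes with each control period).
- imaging.read_camera(name): name is "side" or "top"; returns a dict with "color" (384x512x3 uint8, red, green, blue), "z_map" (384x512 float32, mm along the optical axis (not along the pixel's ray), 0 where there is no reading), "intrinsics" (3x3 intrinsics, pixels), "distortion" ([k1, k2, p1, p2, k3] as OpenCV has them; the pictures are not rectified), "camera_from_world" (4x4, takes a point from world to camera coordinates). Camera axes: x right, y up, looking along -z (the intrinsics and any distortion apply to the point x, -y, -z); pixel columns grow to the right and rows downward; lengths in mm; the calibration is good to about 2 mm. A picture is of the moment at which its call begins.
- env.job_done(): hands the job in; it is judged then, once.
Trained networks look in the newest picture that a camera, given by its name, has taken for a name from the list of things; names that differ only in an ending like _2 or _b are one class to them, and where a whole thing is asked for, a point or a joint stands for the part that bears it (a point fixed in the world has none). Each returns a list of dicts, best first, with "confidence" (0 to 1); they miss things now and then, are a little off and sometimes report something else, mostly with a low value. They report only what shows in the picture. A call takes as long as a camera call. They do not tell look-alikes from the thing itself.
- spot_in(camera, target): "bbox" ([left, top, right, bottom] in pixels, round what is visible of it).
- mark_of(camera, target): "uv" ([column, row] in pixels: a listed point, or the origin of a listed thing).
The state is a dict: "t": time; "joints": joint angles; "qvel": joint speeds; "tau": joint torques, N m; "eef_pos": TCP position; "tcp_rot": TCP orientation; "ft_force": force on the tool from outside, world axes, zero at the start; "moment": the same for the moment, N m; "opening": opening from 0.0 (shut) to 1.0 (fully open); "grip_force": force on a finger pad.
Only numpy, scipy, OpenCV 4.12 (cv2) and the standard library are available. Lean on these libraries where they do the work, as an engineer would, in place of code of your own. Each camera call takes 0.05 s, during which the arm holds its last target. There are 200 camera calls.

### The job

Without touching the pressed tea brick, bring it down to the fence of the hinged drain board: take its handle bar in a light grip and raise the board slowly until the brick just starts to slide, then hold the board still at that angle while the brick slides gently down to the fence; the brick is brittle and must not shoot down, and the board must not be wrenched. Then lower the board gently until it lies flat again, leave the brick resting against the fence, let go of the bar and leave the things standing around where they are.

Things in the scene. Friction and masses are not known exactly. Their poses are not given: they have to be found in the camera images.
- board (a joint): angle (rad) of the hinged aluminium drain board: 0 flat on its stand (firm stop), grows as the handle end is raised, up to 0.85. Slightly stiff hinge (0.15 N m); the 0.6 kg board falls back if let go. Plate 260 x 160 x 6 mm with dark drain holes, upper face 56 mm above the work surface when flat. The brick starts to slide at 0.21 to 0.53, different each run, and keeps sliding at that angle
- handle_bar (a point): middle of the board's handle: round dark steel bar, 12 mm thick, 140 mm long, parallel to the hinge, on the robot's side, 53 mm above the work surface when flat. It stands 50 mm out from the board's free edge on two thin rods 65 mm either side of this point, open before, behind and below. It turns with the board and can rotate in the grip; a grip of 10 to 20 N is plenty, over 35 N is too hard. Axes as hinge_axis
- hinge_axis (a point): point on the hinge axis, half-way across the board's end farther from the robot, 50 mm above the work surface, at the height of the plate's underside. Axes turn with the board: x along the board away from the handle bar, y along the hinge, z square to the plate (up when flat). The bar's centre is at x -310 mm, z 3 mm here; the plate spans x -260 to 0 mm
- fence_foot (a point): foot of the fence's inner face on the board's upper face, half-way across. The fence is an aluminium upstand 16 mm high and 8 mm thick right across the board at its hinge end, fixed to the board; this point is at x -8 mm, z 6 mm in the frame of hinge_axis; same axes
- brick: loose pressed tea brick: dark brown slab 70 mm (x, along the board) by 110 mm (y), 22 mm high, scored top, about 0.15 to 0.28 kg. Origin at the centre of its underside, z out of its top. It starts on the board 95 to 150 mm short of the fence, up to 30 mm off the middle line and 0.1 rad askew. Against the fence its origin is 35 mm from fence_foot along x
- stand: fixed low dark steel stand that carries the board, two side rails 176 mm apart, 250 mm long, 50 mm high; origin at its centre on the work surface, x from the handle towards the hinge, hinge axis at x 130 mm. The handle bar sticks out beyond the rails, at x -180 mm
- jug: bystander: white plastic jug with a handle, 80 mm in diameter, 110 mm high, standing beside the board; origin at the centre of its underside
- canister: bystander: white ceramic jar with a steel cap, 76 mm in diameter, 130 mm high, standing beside the board; origin at the centre of its underside
- tamper: bystander: dark steel tamper, 56 mm in diameter, 90 mm high, standing beside the board; origin at the centre of its underside
Not all that is in view belongs to the job. Of the things like the brick, leave any that is green or turquoise; of the rest the smaller one is meant.

How it is judged:
By the outcome, as a careful person would: the job done as asked, in the order asked, and still so for the second after the job is handed in, with the robot touching nothing.
It also fails if it takes over 72 s, if anything falls off the work surface, if the arm or the gripper's body presses on something with over 40 N, if the wrist force passes 120 N, or if a joint passes its speed limit or range.

## Working session

There is one attempt and no reset: what is moved stays moved. The work goes in short steps, Python scripts to look and compute and a tool call to move; the robot and the scene stay as the last step left them, time stands still between calls to the robot, and variables do not carry over. Pictures are saved under pics/ and viewed, at most 10 in all, crops included, and the job is handed in when it is done.

Besides the shell and the picture viewer there is one more tool, called after "Call:" by a JSON object that holds its "api" and its "payload", one argument or row to a line. step_arm: Moves the arm, as the interface text tells. Its arguments: {"type":"object","properties":{"increments":{"type":"array"},"fingers":{"type":"number"}},"required":["increments"]}

```bash
mkdir -p pics; cat > h.py <<'E'
import numpy as np, cv2
from scipy.spatial.transform import Rotation as Ro
from cell import state, imaging, env, spot_in, mark_of
def cam(n): 
    d=imaging.read_camera(n); d['K']=np.array(d['intrinsics'],float); d['D']=np.array(d['distortion'],float); d['T']=np.array(d['camera_from_world'],float); return d
def world(d,uv,z=None,h=None):
    """pixel -> world with depth z, or on plane world z=h"""
    n=cv2.undistortPoints(np.array(uv,float).reshape(-1,1,2),d['K'],d['D']).reshape(-1,2)
    r=np.c_[n[:,0],-n[:,1],-np.ones(len(n))]; R=d['T'][:3,:3]; t=d['T'][:3,3]
    if z is not None: return (r*np.reshape(z,(-1,1))-t)@R
    c=-t@R; v=r@R; return c+v*((h-c[2])/v[:,2])[:,None]
def pix(d,P):
    p=np.atleast_2d(P)@d['T'][:3,:3].T+d['T'][:3,3]; p=p*[1,-1,-1]
    return cv2.projectPoints(p,np.zeros(3),np.zeros(3),d['K'],d['D'])[0].reshape(-1,2)
def save(d,name): cv2.imwrite('pics/'+name,d['color'][:,:,::-1])
E
python3 - <<'E'
from h import *
D={n:cam(n) for n in('side','top')}
ims=[]
for n,d in D.items():
    im=d['color'][:,:,::-1].copy()
    print(n,'cam at',-(d['T'][:3,3]@d['T'][:3,:3]))
    for t in('board','handle_bar','hinge_axis','fence_foot','brick','stand','jug','canister','tamper'):
        for f,k in((spot_in,'bbox'),(mark_of,'uv')):
            for o in f(n,t)[:3]: print(n,t,k,np.round(o[k]).astype(int),round(o['confidence'],2))
    save(d,n+'0.png')
s=state();print(s)
E
```

```text
side cam at [ 490.06308282 -644.02963669  596.82094711]
side board bbox [189 159 321 201] 0.81Traceback (most recent call last):
  File "<stdin>", line 9, in <module>
ValueError: it knows: brick, canister, fence_foot, handle_bar, hinge_axis, jug, stand, tamper
```

```bash
python3 - <<'E'
from h import *
for n in('side','top'):
    d=cam(n); print(n,'cam at',-(d['T'][:3,3]@d['T'][:3,:3]))
    for t in('handle_bar','hinge_axis','fence_foot','brick','stand','jug','canister','tamper'):
        for f,k in((spot_in,'bbox'),(mark_of,'uv')):
            try: print(t,k,[(np.round(o[k]).astype(int).tolist(),round(o['confidence'],2)) for o in f(n,t)[:4]])
            except ValueError as e: print(e)
    save(d,n+'0.png')
print(state())
E
```

```text
side cam at [ 490.06308282 -644.02963669  596.82094711]
handle_bar bbox [([192, 160, 317, 202], 0.76), ([244, 158, 277, 186], 0.31)]
handle_bar uv [([192, 180], 0.78)]
hinge_axis bbox [([187, 159, 318, 200], 0.73)]
hinge_axis uv [([315, 180], 0.82)]
fence_foot bbox [([188, 158, 318, 202], 0.85), ([258, 196, 298, 269], 0.18)]
fence_foot uv [([311, 178], 0.9)]
brick bbox [([145, 141, 202, 174], 0.9), ([138, 219, 193, 280], 0.85), ([336, 227, 390, 266], 0.8), ([191, 159, 317, 202], 0.27)]
brick uv [([263, 176], 0.96), ([362, 248], 0.96), ([163, 248], 0.79), ([173, 159], 0.65)]
stand bbox [([191, 157, 322, 222], 0.69)]
stand uv [([264, 196], 0.73)]
jug bbox [([259, 114, 296, 160], 0.69), ([188, 161, 318, 202], 0.16)]
jug uv [([270, 151], 0.75)]
canister bbox [([261, 198, 300, 267], 0.81)]
canister uv [([278, 255], 0.84), ([235, 154], 0.61)]
tamper bbox [([224, 129, 247, 158], 0.68)]
tamper uv [([234, 153], 0.59)]
top cam at [ 367.99050413   59.72038551 1231.07881584]
handle_bar bbox [([206, 129, 282, 247], 0.83)]
handle_bar uv [([230, 245], 0.63)]
hinge_axis bbox [([207, 125, 284, 250], 
[... 662 characters left out ...]
, 198], 0.82)]
{'t': 1.85, 'joints': array([ 1.05436388e+00,  4.90904188e-01,  1.55891226e+00, -3.62291577e-05,
        1.09171024e+00, -1.05588413e-01]), 'qvel': array([ 8.04848846e-04, -6.33585640e-04, -1.33966345e-03, -1.73921449e-03,
       -1.08427660e-03,  8.84870960e-05]), 'tau': array([ 1.29498071e-04, -6.12461901e+01, -2.58428711e+01,  6.93174871e-02,
        4.46235971e-02, -1.23840863e-05]), 'eef_pos': array([249.59896397, 573.00525023, 214.65411298]), 'tcp_rot': array([3.14153044e+00, 3.89254350e-05, 2.73076532e+00]), 'ft_force': array([0.18408475, 0.66514751, 0.28080778]), 'moment': array([-0.00358683, -0.00620611,  0.01152413]), 'grip_force': 0.0, 'opening': 1.0026338435918336}
```

View pics/top0.png

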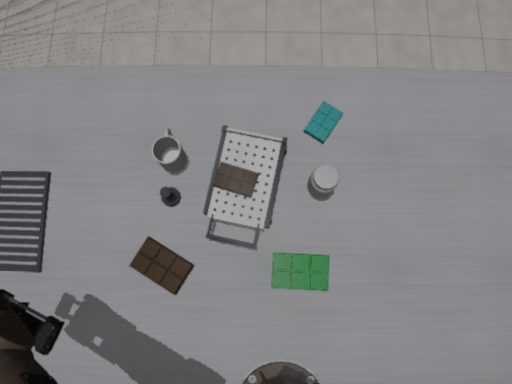

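View pics/side0.png

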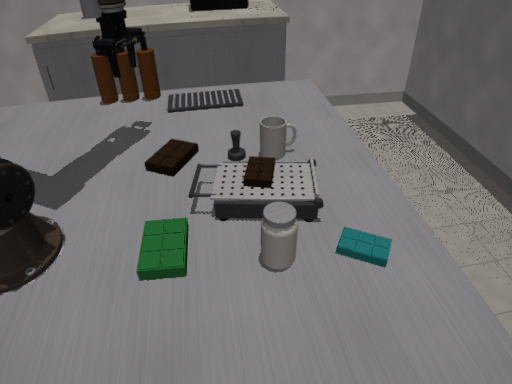

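The top picture shows the board at (246,180), with the handle bar at about (233,241) and the fence at about (254,133). Brick candidates in it are brown on the board (236,179), larger brown (162,265), green (300,271) and turquoise (323,122). I choose the small brown one on the board. Next I check it in a crop and measure the board.

```bash
python3 - <<'E'
from h import *
d=cam('top'); Z=d['z_map']; 
vv,uu=np.mgrid[110:260,190:300]; uu=uu.ravel(); vv=vv.ravel()
z=Z[vv,uu]; P=world(d,np.c_[uu,vv],z=z); ok=z>0
c=d['color'][vv,uu].astype(int).mean(1)
print('h hist',np.histogram(P[ok,2],bins=np.arange(-10,100,8)))
pl=ok&(P[:,2]>49)&(P[:,2]<63)
m=np.zeros(Z.shape,np.uint8); m[vv[pl],uu[pl]]=255
cs,_=cv2.findContours(m,cv2.RETR_EXTERNAL,cv2.CHAIN_APPROX_NONE)
cc=max(cs,key=cv2.contourArea).reshape(-1,2); W=world(d,cc,h=56)
print('plate-ish rect',cv2.minAreaRect(W[:,:2].astype(np.float32)))
wh=ok&(c>110)&(P[:,2]>48)&(P[:,2]<80)
W=world(d,np.c_[uu,vv][wh],h=56)
r=cv2.minAreaRect(W[:,:2].astype(np.float32)); print('white rect',r, cv2.boxPoints(r))
br=ok&(P[:,2]>70)&(P[:,2]<85); r=cv2.minAreaRect(P[br,:2].astype(np.float32)); print('brick',r,br.sum(),P[br,2].mean())
bar=ok&(P[:,2]>35)&(vv>229); print('bar pts',bar.sum(),P[bar].min(0),P[bar].max(0))
cr=d['color'][110:260,180:310,::-1]; s=cam('side')['color'][140:215,140:330,::-1]
a=cv2.resize(cr,None,fx=3.6,fy=3.6,interpolation=cv2.INTER_CUBIC)
b=cv2.resize(s,(330,130),interpolation=cv2.INTER_CUBIC); b=cv2.copyMakeBorder(b,0,a.shape[0]-130,0,0,cv2.BORDER_CONSTANT)
cv2.imwrite('pics/crop.png',np.hstack([a,b])); print(a.shape)
for t in('handle_bar','hinge_axis','fence_foot'):
    print(t,[(world(d,[o['uv']],h={'handle_bar':53,'hinge_axis':50,'fence_foot':56}[t])[0].round(),round(o['confidence'],2)) for o in mark_of('top',t)])
E
```

```text
h hist (array([1750, 7968,  112,    5,   72,  137,   47, 1310, 3726,  158,  682,
        457,    0]), array([-10,  -2,   6,  14,  22,  30,  38,  46,  54,  62,  70,  78,  86,
        94]))
plate-ish rect ((602.6295166015625, 113.65637969970703), (190.1371307373047, 325.97088623046875), 78.86085510253906)
white rect ((604.2349853515625, 119.53695678710938), (177.25746154785156, 325.4689025878906), 79.00020599365234) [[427.57944    63.58715  ]
 [747.06885     1.4859009]
 [780.8905    175.48676  ]
 [461.40112   237.58801  ]]
brick ((663.4010009765625, 100.96022033691406), (158.1039276123047, 182.67124938964844), 78.54930114746094) 1138 77.1702020306911
bar pts 287 [400.73889753 -46.4687888   35.07034014] [478.45372809 212.5637688   64.83278441]
(540, 468, 3)
handle_bar [(array([446., 148.,  53.]), 0.92)]
hinge_axis [(array([755.,  75.,  50.]), 0.78)]
fence_foot [(array([740.,  89.,  56.]), 0.6)]
```

View pics/crop.png

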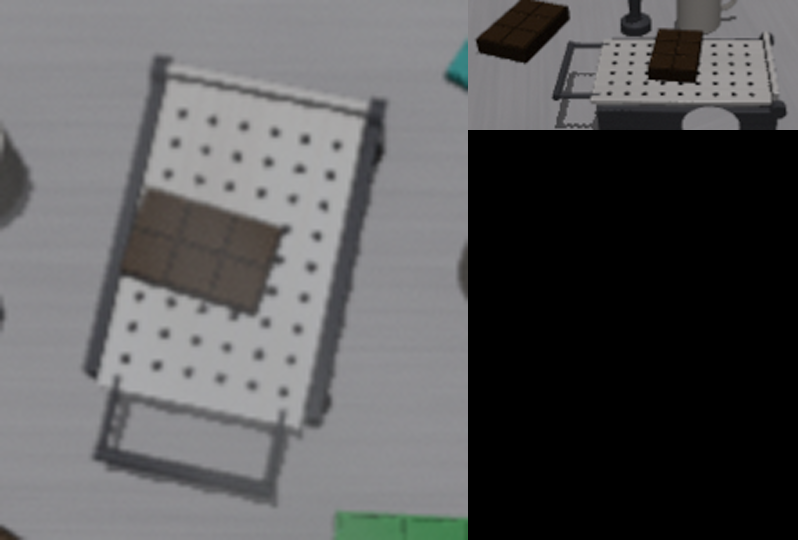

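The crop confirms the brown 2x3-scored brick on the board, at about (236,179) in the top image. The bar ends are at about (207,236) and (256,247).

```bash
python3 - <<'E'
from h import *
from scipy.optimize import least_squares
d=cam('top')
u=lambda x,y:(180+x/3.6-.4,110+y/3.6-.4)
obs={'b1':u(99,455),'b2':u(272,494),'p1':u(98,380),'p2':u(302,432),'f1':u(172,66),'f2':u(368,106)}
X={'b1':(-310,70,3),'b2':(-310,-70,3),'p1':(-260,80,6),'p2':(-260,-80,6),'f1':(0,80,22),'f2':(0,-80,22)}
A=np.array([X[k] for k in obs],float);O=np.array([obs[k] for k in obs])
def f(p,full=0):
    c,s=np.cos(p[2]),np.sin(p[2]); R=np.array([[c,-s,0],[s,c,0],[0,0,1]])
    return (pix(d,A@R.T+[p[0],p[1],50])-O).ravel()
r=least_squares(f,[755,75,-.2],loss='soft_l1');p=r.x;print(p,f(p).reshape(-1,2).round(1).tolist())
c,s=np.cos(p[2]),np.sin(p[2])
print('bar',p[0]-310*c,p[1]-310*s)
# bar from depth/dark: darkest row along profile perpendicular
for t in(-45,-20,0,20,45):
    L=np.array([[p[0]+(-310+o)*c-t*s,p[1]+(-310+o)*s+t*c,53] for o in np.arange(-25,26,1.)])
    q=pix(d,L).astype(np.float32);g=cv2.cvtColor(d['color'],cv2.COLOR_RGB2GRAY)
    pr=cv2.remap(g.astype(np.float32),q[:,0].reshape(1,-1),q[:,1].reshape(1,-1),cv2.INTER_LINEAR)[0]
    w=np.clip(np.median(pr)-12-pr,0,None);o=np.arange(-25,26,1.);print(t,(w*o).sum()/max(w.sum(),1e-6),pr.min(),np.median(pr))
# side camera check
e=cam('side')
Rz=np.array([[c,-s,0],[s,c,0],[0,0,1]])
for n,x in dict(bar=(-310,0,3),b1=(-310,70,3),b2=(-310,-70,3),f1=(0,80,22),f2=(0,-80,22),p2=(-260,-80,6)).items(): print(n,pix(e,Rz@np.array(x)+[p[0],p[1],50]).round(1))
# bystanders
for t,uv,h in(('canister',(318,186),0),('jug',(171,158),0),('tamper',(171,198),0)): print(t,world(d,[uv],h=h).round())
a=e['color'][140:215,175:330,::-1];cv2.imwrite('pics/sidecrop.png',cv2.resize(a,None,fx=5,fy=5,interpolation=cv2.INTER_CUBIC))
E
```

```text
[ 7.50190351e+02  8.06103000e+01 -1.97278534e-01] [[-1.0, -0.1], [0.7, -0.1], [-0.2, 2.2], [-0.2, -0.0], [-0.1, -0.5], [0.8, -0.4]]
bar 446.2032292528902 141.37072783836186
-45 0.4293090370890047 78.09473 137.41211
-20 -0.5846665871090072 75.28125 138.94922
0 -0.12758024961654077 66.828125 137.83984
20 -0.7716737648185443 64.50781 138.4375
45 0.1984391237993043 57.523438 138.57812
bar [[193.6 180.2]]
b1 [[198.  165.5]]
b2 [[188.7 196.8]]
f1 [[311.3 158.3]]
f2 [[317.2 194.4]]
p2 [[208.2 198.6]]
canister [[ 615. -105.    0.]]
jug [[694. 331.   0.]]
tamper [[573. 324.   0.]]
```

View pics/sidecrop.png

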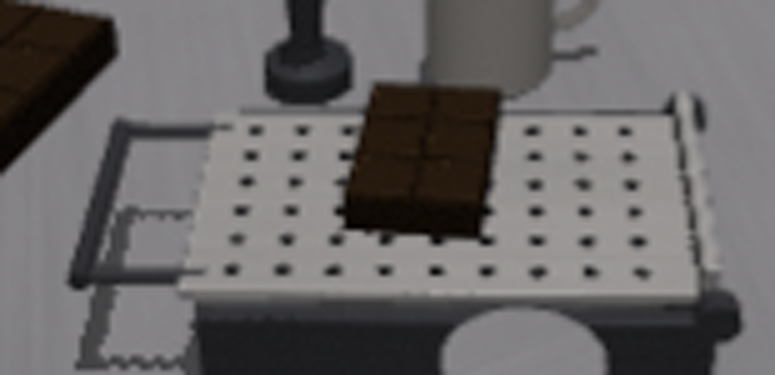

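```bash
cat >> h.py <<'E'
HX=np.array([750.2,80.6,50.]); YAW=-0.1973
c,s=np.cos(YAW),np.sin(YAW); RB=np.array([[c,-s,0],[s,c,0],[0,0,1]])
def barpos(th):
    x,z=-310.,3.; return HX+RB@[x*np.cos(th)+z*np.sin(th),0,-x*np.sin(th)+z*np.cos(th)]
def goto(P,head=YAW):
    S=state(); R=Ro.from_euler('xyz',S['tcp_rot']).as_matrix()
    y=R[:,1]; a=head-np.arctan2(y[1],y[0]); a=(a+np.pi/2)%np.pi-np.pi/2
    print('t',round(S['t'],2),'pos',S['eef_pos'].round(1),'slide',(R.T@(np.array(P)-S['eef_pos'])).round(1),'roll',round(-a,3),'F',S['ft_force'].round(1),'grip',S['grip_force'],'open',S['opening'],'j',S['joints'].round(2))
E
python3 -c "
from h import *
print(barpos(0)); goto([446.2,141.4,110])"
```

```text
[446.21418227 141.36695333  53.        ]
t 2.2 pos [249.6 573.  214.7] slide [-352.6 -317.2  104.6] roll 1.357 F [-0.4  0.8 -0.6] grip 0.0 open 0.9980864768573683 j [ 1.05  0.49  1.56 -0.    1.09 -0.11]
```

Call:
{"api": "step_arm", "payload": {
  "increments": [
    {"slide": [-0.035, -0.032, 0], "roll": 0.136},
    {"slide": [-0.07, -0.064, 0], "roll": 0.272},
    {"slide": [-0.105, -0.096, 0], "roll": 0.408},
    {"slide": [-0.14, -0.128, 0], "roll": 0.544},
    {"slide": [-0.175, -0.16, 0], "roll": 0.68}
  ],
  "fingers": 0.45
}}

```text
t: 2.82
eef_pos: [346.6, 355.1, 214.8]
tcp_rot: [3.141, -0.0, 2.047]
ft_force: [0.5, 0.2, 0.5]
opening: 0.534
grip_force: 0.0
```

```bash
python3 -c "
from h import *
goto([446.2,141.4,110])"
```

```text
t 2.83 pos [346.6 355.1 214.8] slide [-235.6   -9.4  104.8] roll 0.673 F [0.5 0.2 0.5] grip 0.0 open 0.5337738380316057 j [ 0.66  0.31  1.87 -0.    0.97  0.19]
```

Call:
{"api": "step_arm", "payload": {
  "increments": [
    {"slide": [-0.047, -0.002, 0.005], "roll": 0.135},
    {"slide": [-0.094, -0.004, 0.02], "roll": 0.27},
    {"slide": [-0.141, -0.006, 0.045], "roll": 0.405},
    {"slide": [-0.188, -0.008, 0.07], "roll": 0.54},
    {"slide": [-0.2355, -0.0095, 0.09], "roll": 0.673}
  ]
}}

```text
t: 3.45
eef_pos: [447.0, 141.8, 124.0]
tcp_rot: [3.141, -0.0, 1.373]
ft_force: [1.2, 0.5, 0.5]
opening: 0.452
grip_force: 0.0
```

Call:
{"api": "step_arm", "payload": {
  "increments": [
    {"slide": [0, 0, 0]},
    {"slide": [0, 0, 0]}
  ]
}}

```text
invalid input at $.increments[0]: expected keys slide, roll
```

```bash
python3 -c "
from h import *
goto([446.2,141.4,34])
a=cam('top');b=cam('side')
f=lambda i,r:cv2.resize(i[r[0]:r[1],r[2]:r[3],::-1],(400,400),interpolation=cv2.INTER_CUBIC)
cv2.imwrite('pics/hover.png',np.hstack([f(a['color'],(110,270,180,340)),f(b['color'],(60,220,160,320))]))"
```

```text
t 3.45 pos [447.  141.8 124. ] slide [-0.5 -0.7 90. ] roll -0.0 F [1.2 0.5 0.5] grip 0.0 open 0.4517488747554931 j [0.17 0.4  2.03 0.   0.71 0.36]
```

View pics/hover.png

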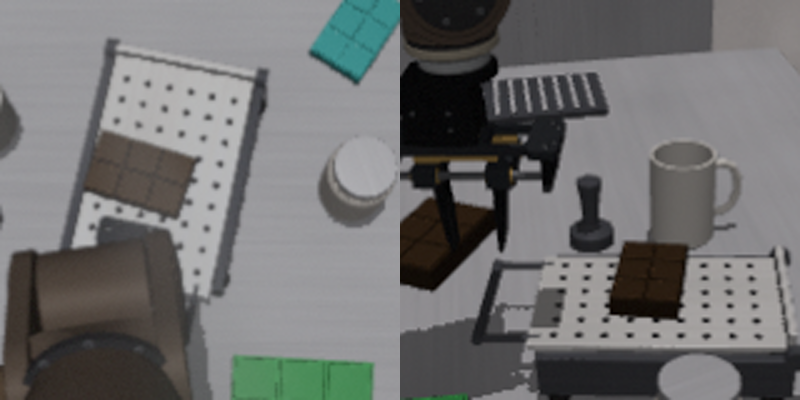

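The top half shows the brick still in view beside the wrist, at about (136,175) in the crop. In the side half the fingers straddle the bar line. Descending.

Call:
{"api": "step_arm", "payload": {
  "increments": [
    {"slide": [0, -0.001, 0.025], "roll": 0},
    {"slide": [0, -0.001, 0.05], "roll": 0},
    {"slide": [0, -0.001, 0.07], "roll": 0},
    {"slide": [0, -0.001, 0.083], "roll": 0},
    {"slide": [0, -0.001, 0.09], "roll": 0}
  ]
}}

```text
t: 4.18
eef_pos: [445.5, 143.7, 34.3]
tcp_rot: [-3.142, -0.0, 1.379]
ft_force: [-0.4, -0.1, -0.0]
opening: 0.451
grip_force: 0.0
```

Call:
{"api": "step_arm", "payload": {
  "increments": [
    {"slide": [0, 0, 0], "roll": 0},
    {"slide": [0, 0, 0], "roll": 0}
  ],
  "fingers": 0.3
}}

```text
t: 4.42
eef_pos: [445.7, 143.5, 35.1]
tcp_rot: [3.141, -0.0, 1.378]
ft_force: [1.1, 0.9, 0.5]
opening: 0.318
grip_force: 0.0
```

```bash
python3 -c "
from h import *
goto([446.2,141.4,34])
b=cam('side')
f=lambda i,r:cv2.resize(i[r[0]:r[1],r[2]:r[3],::-1],(600,480),interpolation=cv2.INTER_CUBIC)
cv2.imwrite('pics/down.png',f(b['color'],(130,210,160,260)))"
```

```text
t 4.42 pos [445.7 143.5  35.1] slide [-1.9  0.9  1.1] roll 0.004 F [1.1 0.9 0.5] grip 0.0 open 0.3175836908204781 j [0.17 0.56 2.1  0.   0.47 0.36]
```

View pics/down.png

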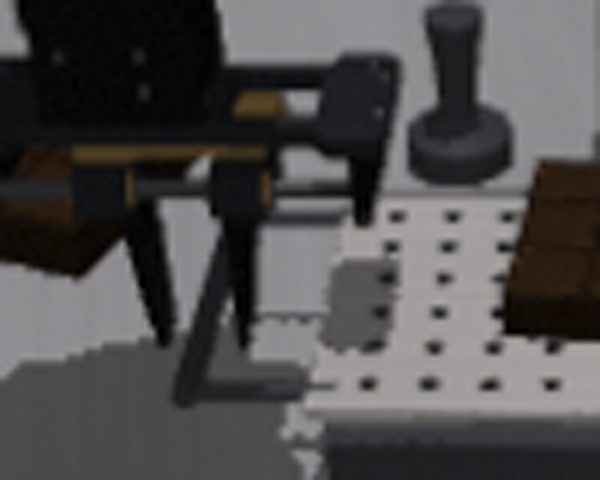

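The fingers straddle the bar at about (210,290) in the crop, clear of the plate. Closing to just under the bar's width, to see whether the grip stays light.

Call:
{"api": "step_arm", "payload": {
  "increments": [
    {"slide": [0, 0, 0], "roll": 0},
    {"slide": [0, 0, 0], "roll": 0},
    {"slide": [0, 0, 0], "roll": 0},
    {"slide": [0, 0, 0], "roll": 0},
    {"slide": [0, 0, 0], "roll": 0}
  ],
  "fingers": 0.12
}}

```text
t: 5.1
eef_pos: [449.9, 142.8, 35.5]
tcp_rot: [3.133, -0.002, 1.378]
ft_force: [16.4, -13.4, -4.5]
opening: 0.121
grip_force: 13.7
```

```bash
python3 -c "
from h import *
goto([446.2,141.4,34])"
```

```text
t 5.1 pos [449.9 142.8  35.5] slide [-2.1 -3.4  1.4] roll 0.004 F [ 16.4 -13.4  -4.5] grip 13.703610822558403 open 0.12102309802578393 j [ 0.17  0.57  2.1  -0.    0.47  0.36]
```

Call:
{"api": "step_arm", "payload": {
  "increments": [
    {"slide": [0, 0.002, 0], "roll": 0},
    {"slide": [-0.0005, 0.004, 0], "roll": 0},
    {"slide": [-0.001, 0.004, 0], "roll": 0}
  ]
}}

```text
t: 5.48
eef_pos: [449.9, 142.4, 35.0]
tcp_rot: [3.14, -0.002, 1.377]
ft_force: [1.4, 11.6, 0.5]
opening: 0.121
grip_force: 12.9
```

```bash
python3 -c "
from h import *
goto([446.2,141.4,34])
print(state()['moment'],state()['grip_force'])"
```

```text
t 5.47 pos [449.9 142.4  35. ] slide [-1.7 -3.4  1. ] roll 0.004 F [ 1.4 11.6  0.5] grip 12.854125946760178 open 0.12117037228064706 j [0.17 0.57 2.09 0.   0.48 0.36]
[ 1.94583085 -0.23665133 -0.00669118] 12.854125946760178
```

Call:
{"api": "step_arm", "payload": {
  "increments": [
    {"slide": [0.0005, 0.0001, -0.0015], "roll": 0},
    {"slide": [0.0005, 0.0002, -0.0045], "roll": 0},
    {"slide": [0.0005, 0.0003, -0.0075], "roll": 0},
    {"slide": [0.0005, 0.0004, -0.0107], "roll": 0},
    {"slide": [0.0005, 0.0005, -0.0139], "roll": 0}
  ]
}}

```text
t: 6.1
eef_pos: [450.3, 142.4, 48.7]
tcp_rot: [3.141, -0.001, 1.378]
ft_force: [4.2, 5.0, -6.2]
opening: 0.123
grip_force: 12.9
```

Call:
{"api": "step_arm", "payload": {
  "increments": [
    {"slide": [0, 0.0002, -0.0028], "roll": 0},
    {"slide": [0, 0.0004, -0.0056], "roll": 0},
    {"slide": [0, 0.0006, -0.0084], "roll": 0},
    {"slide": [0, 0.0008, -0.0112], "roll": 0},
    {"slide": [0, 0.0011, -0.0139], "roll": 0}
  ]
}}

```text
t: 6.72
eef_pos: [451.3, 142.2, 62.6]
tcp_rot: [3.141, -0.001, 1.378]
ft_force: [3.6, 4.9, -4.0]
opening: 0.12
grip_force: 12.9
```

```bash
cat >> h.py <<'E'
HX=np.array([753.5,80.0,50.])
def theta(S=None):
    S=S or state(); v=RB.T@(S['eef_pos']+[0,0,18]-HX); return np.arctan2(v[2],-v[0])-np.arctan2(3,310), np.hypot(v[0],v[2])
def brick(th,name='side',d=None):
    """brick top centre in board frame from dark pixels within the tilted plate's outline"""
    d=d or cam(name); R=RB@Ro.from_euler('y',th).as_matrix()
    def proj(x): return pix(d,np.array(x,float)@R.T+HX)
    m=np.zeros(d['z_map'].shape,np.uint8)
    xl=-262 if name=='side' else -250
    cv2.fillPoly(m,[proj([[-245,-76,6],[-12,-76,6],[-12,78,6],[-245,78,6]]).round().astype(np.int32)],1)
    col=d['color'].astype(int)
    k=((col.max(2)<75)&(col[:,:,0]-col[:,:,2]>=8)&(m>0)).astype(np.uint8)
    k=cv2.morphologyEx(k,cv2.MORPH_OPEN,np.ones((3,3),np.uint8))
    n,l,st,ce=cv2.connectedComponentsWithStats(k)
    if n<2: return None
    i=1+np.argmax(st[1:,4]); o=R[:,2]*17+HX # mid-height plane
    u=ce[i]; a=world(d,[u],h=0)[0]; b=world(d,[u],h=300)[0]; t=((o-a)@R[:,2])/((b-a)@R[:,2])
    v,w=np.where(l==i)
    return (R.T@(a+t*(b-a)-HX)).round(1),ce[i].round(1),st[i,4]
def look():
    S=state(); th,r=theta(S); a=brick(th); b=brick(th)
    print('t',round(S['t'],2),'th',round(th,4),'r',round(r,1),S['eef_pos'].round(1),'F',S['ft_force'].round(1),'grip',round(S['grip_force'],1),'op',round(S['opening'],3),'brick',a,b)
E
python3 -c "
from h import *
look()
print(brick(theta()[0],'top'))
d=cam('side');save(d,'s1.png')"
```

```text
t 6.72 th 0.0893 r 310.0 [451.3 142.2  62.6] F [ 3.6  4.9 -4. ] grip 12.9 op 0.12 brick (array([-144.,    8.,   17.]), array([259.4, 170.3]), np.int32(641)) (array([-144. ,    7.9,   17. ]), array([259.5, 170.4]), np.int32(642))
(array([-166.4,   72.1,   17. ]), array([216.6, 181.6]), np.int32(15))
```

Call:
{"api": "step_arm", "payload": {
  "increments": [
    {"slide": [0, 0.0003, -0.0028], "roll": 0},
    {"slide": [0, 0.0006, -0.0056], "roll": 0},
    {"slide": [0, 0.001, -0.0083], "roll": 0},
    {"slide": [0, 0.0013, -0.0111], "roll": 0},
    {"slide": [0, 0.0017, -0.0138], "roll": 0}
  ]
}}

```text
t: 7.55
eef_pos: [452.9, 141.8, 76.4]
tcp_rot: [3.141, -0.001, 1.378]
ft_force: [3.3, 5.1, -5.3]
opening: 0.123
grip_force: 12.9
```

Call:
{"api": "step_arm", "payload": {
  "increments": [
    {"slide": [0, 0.0004, -0.0028], "roll": 0},
    {"slide": [0, 0.0009, -0.0055], "roll": 0},
    {"slide": [0, 0.0013, -0.0083], "roll": 0},
    {"slide": [0, 0.0018, -0.011], "roll": 0},
    {"slide": [0, 0.0023, -0.0138], "roll": 0}
  ]
}}

```text
t: 8.18
eef_pos: [455.1, 141.4, 90.2]
tcp_rot: [3.141, -0.001, 1.377]
ft_force: [3.2, 4.7, -5.0]
opening: 0.123
grip_force: 12.9
```

```bash
python3 -c "
from h import *
look()
for i in range(16):
    t=.18+i*.0125; g=lambda t:np.array([310*(1-np.cos(t))+3*np.sin(t),310*np.sin(t)-3*(1-np.cos(t))]); print(round(t,4),(g(t+.0125)-g(t)).round(2))
"
```

```text
t 8.18 th 0.1789 r 310.2 [455.1 141.4  90.2] F [ 3.2  4.7 -5. ] grip 12.9 op 0.123 brick (array([-144. ,    7.1,   17. ]), array([260.7, 166.4]), np.int32(633)) (array([-144. ,    7.2,   17. ]), array([260.7, 166.4]), np.int32(632))
0.18 [0.75 3.8 ]
0.1925 [0.8  3.79]
0.205 [0.85 3.78]
0.2175 [0.9  3.77]
0.23 [0.94 3.76]
0.2425 [0.99 3.75]
0.255 [1.04 3.73]
0.2675 [1.08 3.72]
0.28 [1.13 3.71]
0.2925 [1.18 3.69]
0.305 [1.22 3.68]
0.3175 [1.27 3.66]
0.33 [1.31 3.65]
0.3425 [1.36 3.63]
0.355 [1.4  3.61]
0.3675 [1.45 3.59]
```

Call:
{"api": "step_arm", "payload": {
  "increments": [
    {"slide": [0, 0.0003, -0.0015], "roll": 0},
    {"slide": [0, 0.0006, -0.003], "roll": 0},
    {"slide": [0, 0.0009, -0.0045], "roll": 0},
    {"slide": [0, 0.0012, -0.006], "roll": 0},
    {"slide": [0, 0.0016, -0.0076], "roll": 0}
  ]
}}

```text
t: 8.9
eef_pos: [456.5, 141.1, 97.7]
tcp_rot: [3.141, -0.001, 1.378]
ft_force: [3.4, 5.6, -5.5]
opening: 0.121
grip_force: 12.9
```

```bash
python3 -c "
from h import *
look()"
```

```text
t 8.9 th 0.2036 r 310.3 [456.5 141.1  97.7] F [ 3.4  5.6 -5.5] grip 12.9 op 0.121 brick (array([-143.9,    5.5,   17. ]), array([261.1, 165.6]), np.int32(619)) (array([-144. ,    5.5,   17. ]), array([261.1, 165.6]), np.int32(616))
```

Call:
{"api": "step_arm", "payload": {
  "increments": [
    {"slide": [0, 0.0002, -0.001], "roll": 0},
    {"slide": [0, 0.0005, -0.002], "roll": 0},
    {"slide": [0, 0.0007, -0.003], "roll": 0},
    {"slide": [0, 0.0009, -0.0038], "roll": 0},
    {"slide": [0, 0.0009, -0.0038], "roll": 0}
  ]
}}

```text
t: 9.62
eef_pos: [457.3, 141.0, 101.5]
tcp_rot: [3.141, -0.001, 1.377]
ft_force: [2.2, 5.4, -3.9]
opening: 0.12
grip_force: 12.9
```

```bash
python3 -c "
from h import *
look()"
```

```text
t 9.62 th 0.2162 r 310.3 [457.3 141.  101.5] F [ 2.2  5.4 -3.9] grip 12.9 op 0.12 brick (array([-143.9,    5. ,   17. ]), array([261.3, 165.2]), np.int32(614)) (array([-143.9,    5. ,   17. ]), array([261.3, 165.2]), np.int32(614))
```

Call:
{"api": "step_arm", "payload": {
  "increments": [
    {"slide": [0, 0.0002, -0.001], "roll": 0},
    {"slide": [0, 0.0005, -0.002], "roll": 0},
    {"slide": [0, 0.0007, -0.003], "roll": 0},
    {"slide": [0, 0.0009, -0.0038], "roll": 0},
    {"slide": [0, 0.0009, -0.0038], "roll": 0}
  ]
}}

```text
t: 10.35
eef_pos: [458.2, 140.8, 105.3]
tcp_rot: [3.141, -0.001, 1.377]
ft_force: [1.7, 5.0, -3.7]
opening: 0.118
grip_force: 12.9
```

```bash
python3 -c "
from h import *
look()"
```

```text
t 10.35 th 0.2288 r 310.3 [458.2 140.8 105.3] F [ 1.7  5.  -3.7] grip 12.9 op 0.118 brick (array([-144. ,    4.8,   17. ]), array([261.5, 164.6]), np.int32(613)) (array([-144.1,    4.9,   17. ]), array([261.5, 164.6]), np.int32(612))
```

Call:
{"api": "step_arm", "payload": {
  "increments": [
    {"slide": [0, 0.0002, -0.001], "roll": 0},
    {"slide": [0, 0.0005, -0.002], "roll": 0},
    {"slide": [0, 0.0007, -0.003], "roll": 0},
    {"slide": [0, 0.001, -0.0038], "roll": 0},
    {"slide": [0, 0.001, -0.0038], "roll": 0}
  ]
}}

```text
t: 11.08
eef_pos: [459.1, 140.6, 109.1]
tcp_rot: [3.142, -0.001, 1.377]
ft_force: [3.1, 5.5, -3.4]
opening: 0.123
grip_force: 12.8
```

```bash
python3 -c "
from h import *
look()"
```

```text
t 11.07 th 0.2413 r 310.3 [459.1 140.6 109.1] F [ 3.1  5.5 -3.4] grip 12.8 op 0.123 brick (array([-143.9,    5. ,   17. ]), array([261.8, 164. ]), np.int32(612)) (array([-143.9,    5.1,   17. ]), array([261.8, 164. ]), np.int32(611))
```

Call:
{"api": "step_arm", "payload": {
  "increments": [
    {"slide": [0, 0.0002, -0.001], "roll": 0},
    {"slide": [0, 0.0005, -0.002], "roll": 0},
    {"slide": [0, 0.0008, -0.003], "roll": 0},
    {"slide": [0, 0.001, -0.0038], "roll": 0},
    {"slide": [0, 0.001, -0.0038], "roll": 0}
  ]
}}

```text
t: 11.8
eef_pos: [460.0, 140.4, 112.8]
tcp_rot: [-3.141, -0.001, 1.377]
ft_force: [1.8, 5.8, -3.4]
opening: 0.12
grip_force: 12.8
```

```bash
python3 -c "
from h import *
look()"
```

```text
t 11.8 th 0.2538 r 310.4 [460.  140.4 112.8] F [ 1.8  5.8 -3.4] grip 12.8 op 0.12 brick (array([-143.8,    4.6,   17. ]), array([262.1, 163.5]), np.int32(611)) (array([-143.8,    4.6,   17. ]), array([262.1, 163.5]), np.int32(611))
```

Call:
{"api": "step_arm", "payload": {
  "increments": [
    {"slide": [0, 0.0003, -0.001], "roll": 0},
    {"slide": [0, 0.0005, -0.002], "roll": 0},
    {"slide": [0, 0.0008, -0.003], "roll": 0},
    {"slide": [0, 0.001, -0.0037], "roll": 0},
    {"slide": [0, 0.001, -0.0037], "roll": 0}
  ]
}}

```text
t: 12.52
eef_pos: [460.9, 140.2, 116.5]
tcp_rot: [-3.141, -0.001, 1.377]
ft_force: [1.4, 5.3, -3.4]
opening: 0.119
grip_force: 12.8
```

```bash
python3 -c "
from h import *
look()"
```

```text
t 12.53 th 0.2661 r 310.4 [460.9 140.2 116.5] F [ 1.4  5.3 -3.4] grip 12.8 op 0.119 brick (array([-143.8,    4.8,   17. ]), array([262.4, 162.9]), np.int32(616)) (array([-143.7,    4.9,   17. ]), array([262.4, 162.9]), np.int32(615))
```

Call:
{"api": "step_arm", "payload": {
  "increments": [
    {"slide": [0, 0.0003, -0.001], "roll": 0},
    {"slide": [0, 0.0006, -0.002], "roll": 0},
    {"slide": [0, 0.0009, -0.003], "roll": 0},
    {"slide": [0, 0.0011, -0.0037], "roll": 0},
    {"slide": [0, 0.0011, -0.0037], "roll": 0}
  ]
}}

```text
t: 13.25
eef_pos: [462.0, 140.0, 120.2]
tcp_rot: [-3.141, -0.001, 1.377]
ft_force: [1.7, 5.8, -3.1]
opening: 0.124
grip_force: 12.8
```

```bash
python3 -c "
from h import *
look()"
```

```text
t 13.25 th 0.2784 r 310.4 [462.  140.  120.2] F [ 1.7  5.8 -3.1] grip 12.8 op 0.124 brick (array([-143.8,    5. ,   17. ]), array([262.6, 162.4]), np.int32(614)) (array([-143.8,    5. ,   17. ]), array([262.6, 162.4]), np.int32(614))
```

Call:
{"api": "step_arm", "payload": {
  "increments": [
    {"slide": [0, 0.0003, -0.001], "roll": 0},
    {"slide": [0, 0.0006, -0.002], "roll": 0},
    {"slide": [0, 0.0009, -0.003], "roll": 0},
    {"slide": [0, 0.0011, -0.0037], "roll": 0},
    {"slide": [0, 0.0011, -0.0037], "roll": 0}
  ]
}}

```text
t: 13.98
eef_pos: [463.0, 139.8, 123.9]
tcp_rot: [-3.141, -0.001, 1.377]
ft_force: [1.4, 6.2, -3.2]
opening: 0.121
grip_force: 12.8
```

```bash
python3 -c "
from h import *
look()"
```

```text
t 13.97 th 0.2908 r 310.5 [463.  139.8 123.9] F [ 1.4  6.2 -3.2] grip 12.8 op 0.121 brick (array([-143.9,    4.9,   17. ]), array([262.9, 161.8]), np.int32(606)) (array([-144. ,    4.7,   17. ]), array([262.8, 161.8]), np.int32(610))
```

Call:
{"api": "step_arm", "payload": {
  "increments": [
    {"slide": [0, 0.0003, -0.001], "roll": 0},
    {"slide": [0, 0.0006, -0.002], "roll": 0},
    {"slide": [0, 0.0009, -0.003], "roll": 0},
    {"slide": [0, 0.0012, -0.0037], "roll": 0},
    {"slide": [0, 0.0012, -0.0037], "roll": 0}
  ]
}}

```text
t: 14.7
eef_pos: [464.1, 139.6, 127.6]
tcp_rot: [-3.141, -0.001, 1.377]
ft_force: [1.2, 6.1, -3.9]
opening: 0.122
grip_force: 12.8
```

```bash
python3 -c "
from h import *
look()"
```

```text
t 14.7 th 0.3033 r 310.5 [464.1 139.6 127.6] F [ 1.2  6.1 -3.9] grip 12.8 op 0.122 brick (array([-143.9,    4.3,   17. ]), array([263.2, 161.4]), np.int32(610)) (array([-144. ,    4.2,   17. ]), array([263.1, 161.4]), np.int32(611))
```

Call:
{"api": "step_arm", "payload": {
  "increments": [
    {"slide": [0, 0.0003, -0.001], "roll": 0},
    {"slide": [0, 0.0006, -0.002], "roll": 0},
    {"slide": [0, 0.0009, -0.003], "roll": 0},
    {"slide": [0, 0.0012, -0.0037], "roll": 0},
    {"slide": [0, 0.0012, -0.0037], "roll": 0}
  ]
}}

```text
t: 15.42
eef_pos: [465.3, 139.4, 131.3]
tcp_rot: [-3.141, -0.001, 1.377]
ft_force: [2.2, 5.8, -2.9]
opening: 0.126
grip_force: 12.8
```

```bash
python3 -c "
from h import *
look()"
```

```text
t 15.43 th 0.3156 r 310.6 [465.3 139.4 131.3] F [ 2.2  5.8 -2.9] grip 12.8 op 0.126 brick (array([-144.1,    4.3,   17. ]), array([263.4, 160.8]), np.int32(609)) (array([-144.2,    4.3,   17. ]), array([263.4, 160.8]), np.int32(610))
```

Call:
{"api": "step_arm", "payload": {
  "increments": [
    {"slide": [0, 0.0003, -0.001], "roll": 0},
    {"slide": [0, 0.0007, -0.002], "roll": 0},
    {"slide": [0, 0.001, -0.003], "roll": 0},
    {"slide": [0, 0.0013, -0.0037], "roll": 0},
    {"slide": [0, 0.0013, -0.0037], "roll": 0}
  ]
}}

```text
t: 16.15
eef_pos: [466.5, 139.1, 135.0]
tcp_rot: [-3.141, -0.001, 1.377]
ft_force: [1.5, 5.6, -3.3]
opening: 0.122
grip_force: 12.8
```

```bash
python3 -c "
from h import *
look()"
```

```text
t 16.15 th 0.3282 r 310.6 [466.5 139.1 135. ] F [ 1.5  5.6 -3.3] grip 12.8 op 0.122 brick (array([-143.9,    4. ,   17. ]), array([263.8, 160.3]), np.int32(606)) (array([-143.9,    3.9,   17. ]), array([263.8, 160.3]), np.int32(607))
```

Call:
{"api": "step_arm", "payload": {
  "increments": [
    {"slide": [0, 0.0003, -0.001], "roll": 0},
    {"slide": [0, 0.0007, -0.002], "roll": 0},
    {"slide": [0, 0.001, -0.003], "roll": 0},
    {"slide": [0, 0.0013, -0.0036], "roll": 0},
    {"slide": [0, 0.0013, -0.0036], "roll": 0}
  ]
}}

```text
t: 16.88
eef_pos: [467.7, 138.9, 138.6]
tcp_rot: [-3.141, -0.001, 1.377]
ft_force: [0.2, 6.6, -3.4]
opening: 0.117
grip_force: 12.8
```

```bash
python3 -c "
from h import *
look()"
```

```text
t 16.88 th 0.3404 r 310.7 [467.7 138.9 138.6] F [ 0.2  6.6 -3.4] grip 12.8 op 0.117 brick (array([-143.9,    3.7,   17. ]), array([264.1, 159.8]), np.int32(611)) (array([-144.1,    3.8,   17. ]), array([264. , 159.8]), np.int32(607))
```

Call:
{"api": "step_arm", "payload": {
  "increments": [
    {"slide": [0, 0.0004, -0.001], "roll": 0},
    {"slide": [0, 0.0008, -0.002], "roll": 0},
    {"slide": [0, 0.0011, -0.003], "roll": 0},
    {"slide": [0, 0.0014, -0.0036], "roll": 0},
    {"slide": [0, 0.0014, -0.0036], "roll": 0}
  ]
}}

```text
t: 17.6
eef_pos: [468.9, 138.7, 142.1]
tcp_rot: [-3.14, -0.001, 1.377]
ft_force: [0.5, 6.4, -3.8]
opening: 0.12
grip_force: 12.8
```

```bash
python3 -c "
from h import *
look()"
```

```text
t 17.6 th 0.3526 r 310.7 [468.9 138.7 142.1] F [ 0.5  6.4 -3.8] grip 12.8 op 0.12 brick (array([-144.1,    4.9,   17. ]), array([264.3, 159. ]), np.int32(619)) (array([-144. ,    4.9,   17. ]), array([264.4, 159. ]), np.int32(621))
```

Call:
{"api": "step_arm", "payload": {
  "increments": [
    {"slide": [0, 0.0004, -0.001], "roll": 0},
    {"slide": [0, 0.0008, -0.002], "roll": 0},
    {"slide": [0, 0.0011, -0.003], "roll": 0},
    {"slide": [0, 0.0014, -0.0036], "roll": 0},
    {"slide": [0, 0.0014, -0.0036], "roll": 0}
  ]
}}

```text
t: 18.32
eef_pos: [470.3, 138.4, 145.7]
tcp_rot: [-3.14, -0.001, 1.377]
ft_force: [0.2, 5.7, -3.7]
opening: 0.123
grip_force: 12.8
```

```bash
python3 -c "
from h import *
look()"
```

```text
t 18.32 th 0.3649 r 310.7 [470.3 138.4 145.7] F [ 0.2  5.7 -3.7] grip 12.8 op 0.123 brick (array([-144.2,    5.4,   17. ]), array([264.7, 158.4]), np.int32(617)) (array([-144.1,    5.3,   17. ]), array([264.7, 158.4]), np.int32(618))
```

Call:
{"api": "step_arm", "payload": {
  "increments": [
    {"slide": [0, 0.0004, -0.001], "roll": 0},
    {"slide": [0, 0.0008, -0.002], "roll": 0},
    {"slide": [0, 0.0012, -0.003], "roll": 0},
    {"slide": [0, 0.0015, -0.0036], "roll": 0},
    {"slide": [0, 0.0015, -0.0036], "roll": 0}
  ]
}}

```text
t: 19.05
eef_pos: [471.6, 138.2, 149.3]
tcp_rot: [-3.14, -0.001, 1.377]
ft_force: [-0.3, 7.0, -3.0]
opening: 0.126
grip_force: 12.8
```

```bash
python3 -c "
from h import *
look()"
```

```text
t 19.05 th 0.3772 r 310.8 [471.6 138.2 149.3] F [-0.3  7.  -3. ] grip 12.8 op 0.126 brick (array([-139.1,    4.5,   17. ]), array([266.9, 158.7]), np.int32(615)) (array([-137.4,    4.7,   17. ]), array([267.5, 158.9]), np.int32(618))
```

It has started to slide, at 0.377 rad. Holding the board still.

Call:
{"api": "step_arm", "payload": {
  "increments": [
    {"slide": [0, 0, 0], "roll": 0},
    {"slide": [0, 0, 0], "roll": 0}
  ]
}}

```text
t: 19.4
eef_pos: [471.6, 138.1, 149.3]
tcp_rot: [-3.14, -0.001, 1.377]
ft_force: [-0.4, 6.9, -3.3]
opening: 0.122
grip_force: 12.8
```

```bash
python3 -c "
from h import *
look()"
```

```text
t 19.4 th 0.3772 r 310.8 [471.6 138.1 149.3] F [-0.4  6.9 -3.3] grip 12.8 op 0.122 brick (array([-123. ,    4.8,   17. ]), array([272.9, 160.7]), np.int32(617)) (array([-119.5,    5.1,   17. ]), array([274.2, 161.1]), np.int32(611))
```

Call:
{"api": "step_arm", "payload": {
  "increments": [
    {"slide": [0, 0, 0], "roll": 0},
    {"slide": [0, 0, 0], "roll": 0},
    {"slide": [0, 0, 0], "roll": 0},
    {"slide": [0, 0, 0], "roll": 0},
    {"slide": [0, 0, 0], "roll": 0}
  ]
}}

```text
t: 20.12
eef_pos: [471.6, 138.1, 149.3]
tcp_rot: [-3.14, -0.001, 1.377]
ft_force: [-0.5, 6.3, -3.0]
opening: 0.123
grip_force: 12.8
```

```bash
python3 -c "
from h import *
look()"
```

```text
t 20.12 th 0.3772 r 310.8 [471.6 138.1 149.3] F [-0.5  6.3 -3. ] grip 12.8 op 0.123 brick (array([-55.2,   4.3,  17. ]), array([297.8, 169.4]), np.int32(584)) (array([-52.4,   3.4,  17. ]), array([298.8, 169.9]), np.int32(565))
```

Call:
{"api": "step_arm", "payload": {
  "increments": [
    {"slide": [0, 0, 0], "roll": 0},
    {"slide": [0, 0, 0], "roll": 0},
    {"slide": [0, 0, 0], "roll": 0},
    {"slide": [0, 0, 0], "roll": 0},
    {"slide": [0, 0, 0], "roll": 0}
  ]
}}

```text
t: 20.85
eef_pos: [471.6, 138.1, 149.3]
tcp_rot: [-3.14, -0.001, 1.377]
ft_force: [-0.6, 6.9, -3.3]
opening: 0.121
grip_force: 12.8
```

```bash
python3 -c "
from h import *
look()
b=cam('side')
f=lambda i,r:cv2.resize(i[r[0]:r[1],r[2]:r[3],::-1],(720,480),interpolation=cv2.INTER_CUBIC)
cv2.imwrite('pics/slid.png',f(b['color'],(100,220,160,340)))"
```

```text
t 20.85 th 0.3772 r 310.8 [471.6 138.1 149.3] F [-0.6  6.9 -3.3] grip 12.8 op 0.121 brick (array([-50.8,   3.1,  17. ]), array([299.4, 170.2]), np.int32(551)) (array([-50.9,   3.1,  17. ]), array([299.4, 170.2]), np.int32(552))
```

View pics/slid.png

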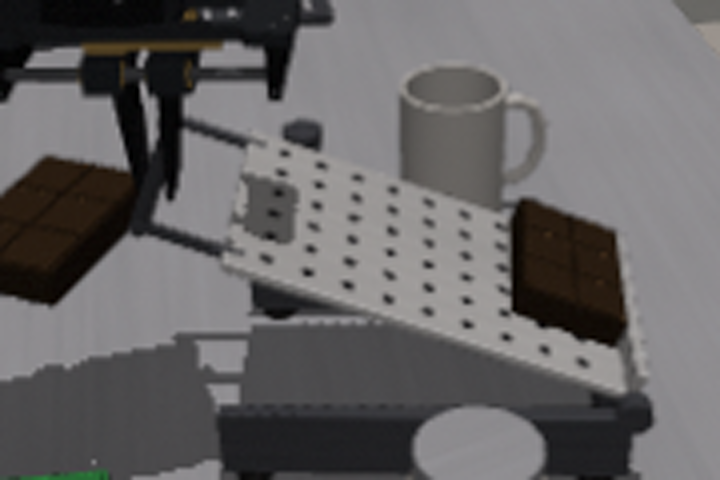

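The picture shows the brick flat against the fence, at about (570,270) in the crop. Lowering gently.

Call:
{"api": "step_arm", "payload": {
  "increments": [
    {"slide": [0, -0.001, 0.0025], "roll": 0},
    {"slide": [0, -0.0023, 0.0061], "roll": 0},
    {"slide": [0, -0.0037, 0.0098], "roll": 0},
    {"slide": [0, -0.0051, 0.0136], "roll": 0},
    {"slide": [0, -0.0066, 0.0174], "roll": 0}
  ]
}}

```text
t: 21.62
eef_pos: [465.3, 139.2, 131.9]
tcp_rot: [-3.141, -0.0, 1.378]
ft_force: [0.3, 5.9, -1.8]
opening: 0.123
grip_force: 12.8
```

Call:
{"api": "step_arm", "payload": {
  "increments": [
    {"slide": [0, -0.0012, 0.0035], "roll": 0},
    {"slide": [0, -0.0023, 0.0071], "roll": 0},
    {"slide": [0, -0.0034, 0.0107], "roll": 0},
    {"slide": [0, -0.0045, 0.0143], "roll": 0},
    {"slide": [0, -0.0055, 0.0178], "roll": 0}
  ]
}}

```text
t: 22.25
eef_pos: [460.1, 140.0, 114.0]
tcp_rot: [-3.141, -0.0, 1.378]
ft_force: [-2.7, 5.2, -1.0]
opening: 0.12
grip_force: 12.8
```

```bash
python3 -c "
from h import *
look()"
```

```text
t 22.25 th 0.2576 r 310.5 [460.1 140.  114. ] F [-2.7  5.2 -1. ] grip 12.8 op 0.12 brick (array([-48.2,   3. ,  17. ]), array([298.8, 172.1]), np.int32(579)) (array([-47.8,   3.5,  17. ]), array([298.9, 172. ]), np.int32(571))
```

Call:
{"api": "step_arm", "payload": {
  "increments": [
    {"slide": [0, -0.0009, 0.0036], "roll": 0},
    {"slide": [0, -0.0018, 0.0072], "roll": 0},
    {"slide": [0, -0.0026, 0.0108], "roll": 0},
    {"slide": [0, -0.0035, 0.0145], "roll": 0},
    {"slide": [0, -0.0043, 0.0181], "roll": 0}
  ]
}}

```text
t: 22.98
eef_pos: [456.0, 140.8, 95.9]
tcp_rot: [-3.141, 0.0, 1.378]
ft_force: [-1.4, 4.0, -1.6]
opening: 0.123
grip_force: 12.8
```

Call:
{"api": "step_arm", "payload": {
  "increments": [
    {"slide": [0, -0.0007, 0.0036], "roll": 0},
    {"slide": [0, -0.0014, 0.0073], "roll": 0},
    {"slide": [0, -0.002, 0.011], "roll": 0},
    {"slide": [0, -0.0027, 0.0146], "roll": 0},
    {"slide": [0, -0.0033, 0.0183], "roll": 0}
  ]
}}

```text
t: 23.6
eef_pos: [452.9, 141.4, 77.6]
tcp_rot: [-3.141, 0.0, 1.378]
ft_force: [-2.0, 4.2, -0.9]
opening: 0.129
grip_force: 12.8
```

Call:
{"api": "step_arm", "payload": {
  "increments": [
    {"slide": [0, -0.0005, 0.0037], "roll": 0},
    {"slide": [0, -0.001, 0.0074], "roll": 0},
    {"slide": [0, -0.0014, 0.0111], "roll": 0},
    {"slide": [0, -0.0018, 0.0148], "roll": 0},
    {"slide": [0, -0.0021, 0.0185], "roll": 0}
  ]
}}

```text
t: 24.22
eef_pos: [450.8, 141.8, 59.0]
tcp_rot: [-3.141, 0.0, 1.378]
ft_force: [-2.6, 4.2, -3.1]
opening: 0.119
grip_force: 12.8
```

```bash
python3 -c "
from h import *
look()"
```

```text
t 24.23 th 0.0777 r 310.1 [450.8 141.8  59. ] F [-2.6  4.2 -3.1] grip 12.8 op 0.119 brick (array([-46.8,   5.3,  17. ]), array([297.3, 174.2]), np.int32(619)) (array([-46.7,   5.4,  17. ]), array([297.4, 174.2]), np.int32(618))
```

Call:
{"api": "step_arm", "payload": {
  "increments": [
    {"slide": [0, -0.0002, 0.0034], "roll": 0},
    {"slide": [0, -0.0004, 0.0068], "roll": 0},
    {"slide": [0, -0.0006, 0.01], "roll": 0},
    {"slide": [0, -0.0007, 0.013], "roll": 0},
    {"slide": [0, -0.0008, 0.016], "roll": 0}
  ]
}}

```text
t: 24.95
eef_pos: [450.0, 141.9, 43.2]
tcp_rot: [-3.141, 0.0, 1.378]
ft_force: [-3.9, 3.5, -1.6]
opening: 0.121
grip_force: 12.8
```

Call:
{"api": "step_arm", "payload": {
  "increments": [
    {"slide": [0, 0, 0.0018], "roll": 0},
    {"slide": [0, -0.0001, 0.0035], "roll": 0},
    {"slide": [0, -0.0001, 0.005], "roll": 0},
    {"slide": [0, -0.0001, 0.0065], "roll": 0},
    {"slide": [0, -0.0001, 0.0075], "roll": 0}
  ]
}}

```text
t: 25.58
eef_pos: [449.8, 142.0, 35.8]
tcp_rot: [-3.141, 0.0, 1.378]
ft_force: [-4.6, 4.6, -1.5]
opening: 0.121
grip_force: 12.8
```

```bash
python3 -c "
from h import *
look()"
```

```text
t 25.57 th 0.0024 r 310.0 [449.8 142.   35.8] F [-4.6  4.6 -1.5] grip 12.8 op 0.121 brick (array([-45.9,   4.5,  17. ]), array([297.1, 175.5]), np.int32(624)) (array([-45.7,   4.5,  17. ]), array([297.1, 175.5]), np.int32(622))
```

Call:
{"api": "step_arm", "payload": {
  "increments": [
    {"slide": [0, 0, 0.0003], "roll": 0},
    {"slide": [0, 0, 0.0006], "roll": 0},
    {"slide": [0, 0, 0.0009], "roll": 0},
    {"slide": [0, 0, 0.0012], "roll": 0},
    {"slide": [0, 0, 0.0012], "roll": 0}
  ]
}}

```text
t: 26.3
eef_pos: [449.8, 142.0, 35.3]
tcp_rot: [-3.142, -0.0, 1.378]
ft_force: [-6.4, 3.6, 10.8]
opening: 0.121
grip_force: 12.8
```

```bash
python3 -c "
from h import *
look()"
```

```text
t 26.3 th 0.001 r 310.0 [449.8 142.   35.3] F [-6.4  3.6 10.8] grip 12.8 op 0.121 brick (array([-45.7,   4.5,  17. ]), array([297.1, 175.5]), np.int32(619)) (array([-45.5,   4.5,  17. ]), array([297.2, 175.5]), np.int32(618))
```

On the stop. I ease off the small downward force, then open and withdraw.

Call:
{"api": "step_arm", "payload": {
  "increments": [
    {"slide": [0, 0.0005, -0.0005], "roll": 0},
    {"slide": [0, 0.001, -0.0006], "roll": 0}
  ]
}}

```text
t: 26.65
eef_pos: [449.8, 141.9, 35.4]
tcp_rot: [-3.139, 0.0, 1.378]
ft_force: [-9.5, 8.4, 5.0]
opening: 0.121
grip_force: 12.9
```

Call:
{"api": "step_arm", "payload": {
  "increments": [
    {"slide": [0, 0, 0], "roll": 0},
    {"slide": [0, 0, 0], "roll": 0},
    {"slide": [0, 0, 0], "roll": 0},
    {"slide": [0, 0, 0], "roll": 0}
  ],
  "fingers": 0.4
}}

```text
t: 27.15
eef_pos: [451.3, 141.7, 35.3]
tcp_rot: [3.141, -0.0, 1.378]
ft_force: [-0.0, 0.7, -0.1]
opening: 0.393
grip_force: 0.0
```

```bash
python3 -c "
from h import *
look()"
```

```text
t 27.15 th 0.001 r 308.5 [451.3 141.7  35.3] F [-0.   0.7 -0.1] grip 0.0 op 0.393 brick (array([-45.8,   4.6,  17. ]), array([297.1, 175.5]), np.int32(622)) (array([-45.8,   4.6,  17. ]), array([297.1, 175.5]), np.int32(624))
```

Call:
{"api": "step_arm", "payload": {
  "increments": [
    {"slide": [0, -0.001, -0.01], "roll": 0},
    {"slide": [0, -0.001, -0.025], "roll": 0},
    {"slide": [0, -0.001, -0.05], "roll": 0},
    {"slide": [0, -0.001, -0.08], "roll": 0},
    {"slide": [0, -0.001, -0.11], "roll": 0}
  ]
}}

```text
t: 27.88
eef_pos: [449.9, 142.0, 146.8]
tcp_rot: [3.141, -0.0, 1.378]
ft_force: [0.0, -0.0, -0.1]
opening: 0.399
grip_force: 0.0
```

Call:
{"api": "step_arm", "payload": {
  "increments": [
    {"slide": [0, 0, -0.02], "roll": 0},
    {"slide": [0, 0, -0.04], "roll": 0},
    {"slide": [0, 0, -0.05], "roll": 0},
    {"slide": [0, 0, -0.05], "roll": 0},
    {"slide": [0, 0, -0.05], "roll": 0}
  ]
}}

```text
t: 28.5
eef_pos: [449.8, 141.9, 194.7]
tcp_rot: [-3.141, 0.0, 1.378]
ft_force: [-0.4, -0.3, -0.1]
opening: 0.397
grip_force: 0.0
```

```bash
python3 -c "
from h import *
print(state()['eef_pos'],state()['ft_force'],brick(0),brick(0))
a=cam('top');b=cam('side')
f=lambda i,r:cv2.resize(i[r[0]:r[1],r[2]:r[3],::-1],(400,400),interpolation=cv2.INTER_CUBIC)
cv2.imwrite('pics/end.png',np.hstack([f(a['color'],(110,290,140,320)),f(b['color'],(100,270,160,330))]))"
```

```text
[449.77395172 141.90988704 194.67482315] [-0.35109654 -0.28180961 -0.07743724] (array([-45.8,   4.7,  17. ]), array([297.1, 175.5]), np.int32(623)) (array([-45.7,   4.5,  17. ]), array([297.1, 175.6]), np.int32(622))
```

View pics/end.png

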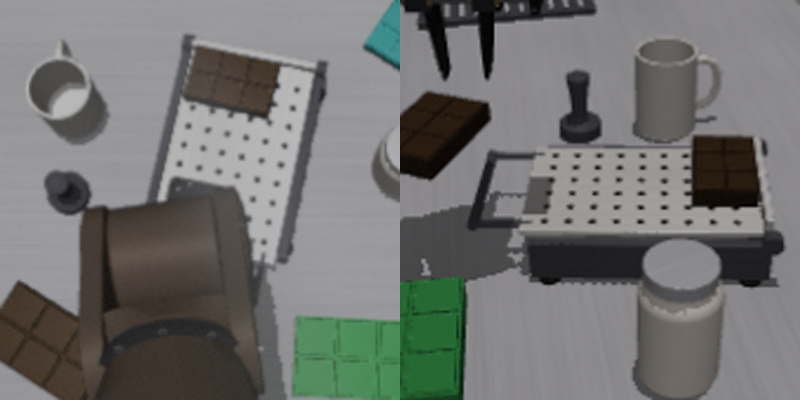

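The picture shows the board flat and the brick against the fence: top half (232,80), side half (725,170). The gripper is clear and the jug, tamper and canister stand where they were, so I hand in.

```bash
python3 -c "
from h import *
print(env.job_done())"
```

```text
the job is handed in; nothing more can be done
None
```

The job is handed in: the brick began to slide at about 0.377 rad, slid down to the fence with the board held still, and rests there with the board flat, the bar released and the jug, canister and tamper where they were.

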